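# Hold an amplifier board square in a soldering fixture

## Robot

A 6-joint arm with a two-finger parallel gripper is mounted at the origin on the work surface. World frame = base frame: x ahead of the robot, y to its left, z up, the work surface at z = 0. Lengths are in m, angles in rad, forces in N, time in s.
With the tool pointing down it reaches from about 0.3 to 0.775 m from the base axis. Payload 14.6 kg.
Tool frame: the origin (TCP) lies on the centre line of the jaws, within the pads' length; the fingertips stand 19 mm ahead of it and the grasp point (between the pads) is the TCP; z points along the fingers, x is the direction in which the jaws open and shut, and the axes are right-handed (so a half turn about z gives the same grasp; the last joint's range is limited). The gripper opens to 94 mm and grips with 3 to 60 N. Pads are 16 mm wide; open, the fingers measure 119 mm over their backs; the gripper's body (75 mm by 177 mm) begins 78 mm behind the grasp point.
Start: joints at [1.176, 0.3, 1.521, -0, 1.321, -0.067], TCP at [0.177, 0.521, 0.224] pointing down, gripper open.
Joint ranges: [-3.03, 3.03], [-0.79, 2.21], [0.23, 2.52], [-1.04, 4.18], [0, 3.07], [-2.55, 2.55]. Speed limits (rad/s): [2.22, 2.22, 2.57, 3.14, 3.14, 3.14].

## Interface

Orientations are given as [roll, pitch, yaw] about the fixed x, y, z axes, in that order (R = Rz(yaw) Ry(pitch) Rx(roll)).
In Python, from station import ctrl, imaging gives the robot as it stands.
- The arm moves only by the shell command python3 -m handwheel 'ROWS' [OPENING] [FORCE]. ROWS is JSON, a list that holds one entry, the list of rows, each a list of 4 numbers: the shift along the tool's x, y, z in m, then the turn about the tool's z in rad. A call has 1 to 10 rows; each row shifts and turns the pose as measured when the row begins, along the tool's axes as they then stand; what a row does not reach is not made up. A row lasts 1/10 s, in which the tool goes at most 50 mm and 8.59 degrees, less where a joint would pass 70% of its speed; a pose out of reach is approached as far as the arm can. A call is refused whole if a number of a shift passes 0.05 or a number of a turn 0.15, either way. A call with a gripper value outside its range is refused whole. OPENING is the finger opening in m, from 0 to 0.094, set as the call begins (- or left out, the last holds). The fingers move at their own pace and stop on an object; FORCE is the grip in N (left out, the last holds). Time passes only in rows, so rows that do not move let the fingers close. It gives the time, the measured TCP pose, the force and the opening at its end, in the units of the state.
- ctrl.get_obs(): the state, without advancing time (a new reading comes with each control period).
- imaging.camera(name): name is "side" or "top"; returns the picture (420x560x3 uint8, red, green, blue); there is no depth.
- imaging.camera_model(name): a dict with "camera_matrix" (3x3 intrinsics, pixels), "position" and "attitude" of the camera in the world. Camera axes: x right, y up, looking along -z (the intrinsics and any distortion apply to the point x, -y, -z); pixel columns grow to the right and rows downward; lengths in m; the calibration is good to about 2 mm. A picture is of the moment at which its call begins. camera_model takes no time and is no camera call.
- ctrl.hand_in(): hands the job in, once; it reports no verdict.
The state is a dict: "time_s": time; "qpos": joint angles; "joint_vel": joint speeds; "tau": joint torques, N m; "ee_pos": TCP position; "eef_rot": TCP orientation; "force": force on the tool from outside, world axes, zero at the start; "moment": the same for the moment, N m; "grip_width": finger opening in m.
Only numpy, scipy, OpenCV 4.12 (cv2) and the standard library are available. Lean on these libraries where they do the work, as an engineer would, in place of code of your own. Each camera call takes 0.05 s, during which the arm holds its last target. There are 200 camera calls.

## Task

Pick up the amplifier board from the mat by its black heat sink, carry it over and set it flat on the bed of the blue soldering fixture, then push it home into the corner of the two steel stops, with the red-terminal corner of the board in the corner of the fixture. Finish while still holding it there, square and pressed firmly against both stops at once (about 5 to 15 N on each) so that it can be soldered; do not ram it hard into the stops. Leave everything else on the bench where it is.

Things in the scene. Friction and masses are not known exactly. Their poses are not given: they have to be found in the camera images.
- board: white circuit board on a stiff base, 140 (x) by 100 (y) by 5 mm, about 0.35 kg. Origin: centre of its underside; z up. Black heat sink at its centre, red terminal block in its (+x,+y) corner, plum capacitors 25 mm across, 40 mm high (from the underside), at (-51,-30), (-51,30), (51,-30) mm. Starts flat on the mat, turned at most 75 degrees from the fixture's axes.
- board_corner (a point): the board's corner beside the red terminal block, on its underside: (70, 50, 0) mm in the board's frame. The block is 24 by 16 mm, 14 mm tall
- board_grip (a point): middle of the black heat sink, 34 mm above the board's underside. The heat sink is 58 mm (board x) by 34 mm (board y); its flat sides rise to 48 mm, fin tips to 51 mm above the underside. Grasp it across its 34 mm width (board y)
- fixture: blue fixture fixed to the bench: flat bed 200 (x) by 160 (y) mm, top 20 mm above the bench. Origin: centre of its underside; z up. Two rigid steel stops, 14 mm above the bed and 12 mm thick, stand along its +x and +y edges at a right angle. Bed and stops are smooth. It lies left or right on the bench, the mat on the other side
- stop_far: steel stop on the fixture's +x edge (part of the fixture; same origin and axes). Its working face looks to the fixture's -x and stands at x = 85 mm in the fixture's frame, from y = -50 to 45 mm
- stop_left: steel stop on the fixture's +y edge (part of the fixture; same origin and axes). Its working face looks to the fixture's -y and stands at y = 65 mm in the fixture's frame, from x = -70 to 65 mm
- fixture_corner (a point): where the two stops' working faces would meet, at bed height: (85, 65, 20) mm in the fixture's frame
- mat: dull green mat fixed to the bench, 190 by 160 by 3 mm; origin: centre of its underside
- flux_bottle: yellow flux jar with a steel cap, 56 mm across, 130 mm tall; a bystander. Origin: centre of its underside
- paper_cup: white paper cup, 76 mm across the rim, 90 mm tall; a bystander. Origin: centre of its underside
- brush: black cleaning brush lying flat; a bystander. Origin: under its middle
- screwdriver: teal-handled screwdriver lying flat; a bystander. Origin: under its middle
- cap_mid: loose plum-coloured capacitor, 25 mm across, 36 mm tall, standing between mat and fixture; a bystander. Origin: centre of its underside
- cap_near: another such loose capacitor, nearest the robot; a bystander. Origin: centre of its underside
- cap_right: another such loose capacitor, at the right side of the bench; a bystander. Origin: centre of its underside
There are look-alikes about, which are no part of the job. Leave any yellow look-alike of the board alone.

How it is judged:
On the way, in this order (a step that is already met when the one before it is completed fails the run):
1. the board is lifted off the mat in the fingers (height (world z) of board above 0.028 m and contact force between board and the fingers above 2 N), for 0.2 s.
2. the board lies flat on the fixture's bed, its red-terminal corner in the corner, pressed against both stops (contact force between board and stop_far above 2 N and contact force between board and stop_left above 2 N and contact force between board and the fingers above 2 N and horizontal distance between board_corner and fixture_corner below 0.004 m and angle between the x axis of board and the x axis of fixture, either way round below 0.035 rad and z of board in the frame of fixture between 0.018 and 0.0225 m and angle between board's own z axis and vertical below 0.03 rad), for 0.5 s.
At the end, for the whole second after the job is handed in: The board lies on the fixture's bed (underside within 2 mm of it, tilt under 0.03 rad), its red-terminal corner within 4 mm of the fixture's corner, square within 0.035 rad, at rest, and the fingers still push it with more than 2 N against each of the two stops (all of step 2 and linear speed of board below 0.01 m/s); the arm keeps its last pose, push and grip.
It fails at once if the board is rammed or pressed against a stop with more than 50 N (contact force between board and stop_far above 50 N or contact force between board and stop_left above 50 N).
It fails at once if a bystander is moved by more than 20 mm (distance of any of flux_bottle, paper_cup, brush, screwdriver, cap_mid, cap_near, cap_right from where it was at the start of the episode above 0.02 m).
It also fails if it takes over 45 s, if anything falls off the work surface, if the arm or the gripper's body presses on something with over 40 N, if the wrist force passes 120 N, or if a joint passes its speed limit or range.

## Working session

There is one attempt and no reset: what is moved stays moved. The work goes in short steps, Python scripts to look and compute and a shell command to move; the robot and the scene stay as the last step left them, time stands still between calls to the robot, and variables do not carry over. Pictures are saved under pics/ and viewed, about 8 in all and at most 12, crops included, and the job is handed in when it is done.

```bash
mkdir -p pics
cat > h.py <<'E'
import numpy as np, cv2
from station import ctrl, imaging
from scipy.spatial.transform import Rotation as R
def snap(cam,name,crop=None,s=1):
    im=imaging.camera(cam)[:,:,::-1].copy()
    cv2.imwrite(f'pics/{cam}_{name}_raw.png',im)
    if crop: x,y,w,h=crop; im=im[y:y+h,x:x+w]
    cv2.imwrite(f'pics/{cam}_{name}.png',cv2.resize(im,None,fx=s,fy=s,interpolation=cv2.INTER_CUBIC))
E
python3 - <<'E'
from h import *
for c in('top','side'):
    snap(c,'0',s=1.4); print(c,imaging.camera_model(c))
print(ctrl.get_obs())
E
```

```text
top {'camera_matrix': array([[438.25568495,   0.        , 280.48590609],
       [  0.        , 438.25568495, 209.32231166],
       [  0.        ,   0.        ,   1.        ]]), 'position': array([0.38726681, 0.01797048, 1.12987982]), 'attitude': array([ 0.17498845,  0.00779031, -1.57555759])}
side {'camera_matrix': array([[440.59941201,   0.        , 275.92800943],
       [  0.        , 440.59941201, 208.63106173],
       [  0.        ,   0.        ,   1.        ]]), 'position': array([ 0.04814892, -0.71107873,  0.84576173]), 'attitude': array([ 0.86664259,  0.02013903, -0.65649687])}
{'time_s': 0.1, 'qpos': array([ 1.17641208e+00,  3.00429308e-01,  1.52149785e+00, -8.03114213e-06,
        1.32071229e+00, -6.65733883e-02]), 'joint_vel': array([-7.10293806e-05, -9.43897325e-04, -2.74077808e-03, -1.78529371e-03,
        2.72748120e-04, -8.17563747e-04]), 'tau': array([ 1.60379313e-03, -5.32646263e+01, -3.53284979e+01,  7.09694345e-02,
        2.35309219e-02, -3.31524939e-05]), 'ee_pos': array([0.17699367, 0.52052001, 0.22394446]), 'eef_rot': array([-3.14153078e+00,  1.04498831e-03,  1.24298749e+00]), 'force': array([ 0.76338513, -0.23967121,  0.5695917 ]), 'moment': array([ 0.00694692,  0.02753097, -0.01342763]), 'grip_width': 0.09390321417961006}
```

View pics/top_0.png

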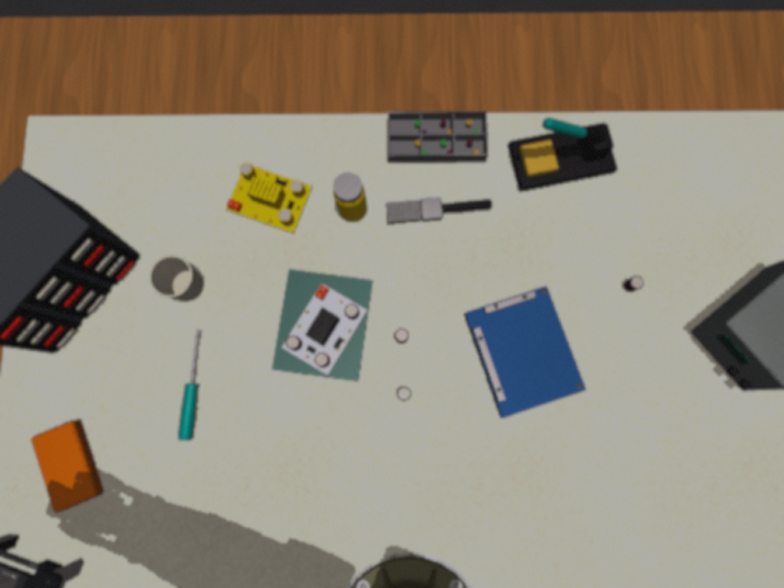

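View pics/side_0.png

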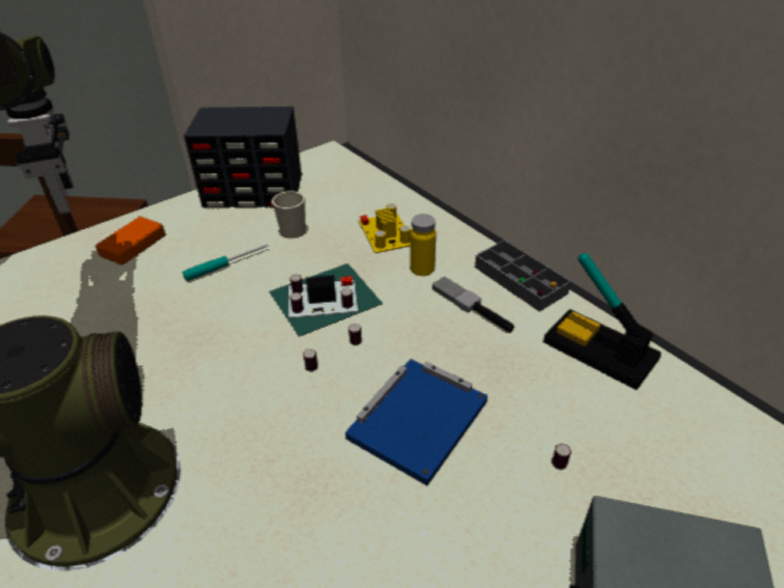

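The top view shows the board at about (325,328) and the fixture at (525,352), in 1.4x pixels. The red corner is at the upper left of the board, and the stops are along the fixture's top (far) and left sides. I'll enlarge both.

Run:
```python
import cv2
im=cv2.imread('pics/top_0_raw.png')[185:305,188:428]
cv2.imwrite('pics/c1.png',cv2.resize(im[:, :],None,fx=3.3333,fy=3.3333,interpolation=cv2.INTER_CUBIC))
```

```text
(no output)
```

View pics/c1.png

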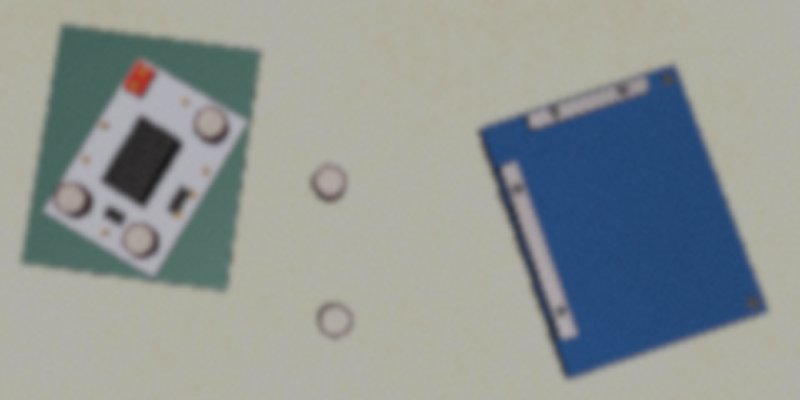

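```bash
cat >> h.py <<'E'
def ray(cam,px):
    m=imaging.camera_model(cam);K=m['camera_matrix']
    p=np.c_[px,np.ones(len(px))]@np.linalg.inv(K).T
    d=(p*[1,-1,-1])@R.from_euler('xyz',m['attitude']).as_matrix().T
    return np.array(m['position']),d
def onz(cam,px,z):
    o,d=ray(cam,np.asarray(px,float)); return o+d*((z-o[2])/d[:,2])[:,None]
def fit(cam,px,pts,z):
    w=onz(cam,px,z)[:,:2];p=np.asarray(pts,float)/1e3
    wc,pc=w.mean(0),p.mean(0);a=w-wc;b=p-pc
    th=np.arctan2((b[:,0]*a[:,1]-b[:,1]*a[:,0]).sum(),(a*b).sum())
    M=np.array([[np.cos(th),-np.sin(th)],[np.sin(th),np.cos(th)]])
    t=wc-M@pc
    print('res mm',np.round((w-(p@M.T+t))*1e3,1).tolist(),'th',round(th,4),'t',t.round(4)); return t,th
E
python3 - <<'E'
from h import *
f=lambda a:np.array(a)*0.3+[188-.35,185-.35]
b,tb=fit('top',f([(140,58),(247,122),(155,275),(43,210)]),[(70,50),(70,-50),(-70,-50),(-70,50)],.008)
x,tf=fit('top',f([(480,130),(672,66),(768,312),(567,378)]),[(100,80),(100,-80),(-100,-80),(-100,80)],.02)
M=R.from_euler('z',tf).as_matrix()[:2,:2]
print('goal board centre',x+M@[.015,.015],'fixcorner',x+M@[.085,.065])
print('caps',onz('top',f([(330,180),(335,320)]),.036))
print('cap R/bottle/cup/brush base',onz('top',np.array([(635,283),(350,190),(178,278),(438,208)])/1.4,.05))
# grip tool yaw: tool x along board y
print('tool yaw options',tb+np.pi/2,tb-np.pi/2,'now',ctrl.get_obs()['eef_rot'])
E
```

```text
res mm [[-1.1, -0.6], [-0.8, 1.2], [1.7, -0.9], [0.3, 0.2]] th -0.5406 t [0.5211 0.1521]
res mm [[-1.2, -1.7], [-1.7, 1.2], [0.6, 0.3], [2.3, 0.2]] th 0.3144 t [ 0.4764 -0.2102]
goal board centre [ 0.48606138 -0.19126738] fixcorner [ 0.53716692 -0.12207039]
caps [[0.50601054 0.01048622 0.036     ]
 [0.40214758 0.00753994 0.036     ]]
cap R/bottle/cup/brush base [[ 0.59381112 -0.40763633  0.05      ]
 [ 0.77159205  0.1032217   0.05      ]
 [ 0.6081167   0.41180862  0.05      ]
 [ 0.73587842 -0.05826882  0.05      ]]
tool yaw options 1.0301786365106194 -2.1114140170791735 now [-3.14153078e+00  1.04498831e-03  1.24298749e+00]
```

```bash
cat >> h.py <<'E'
def togo(x,y,z,yaw):
    o=ctrl.get_obs();r=R.from_euler('xyz',o['eef_rot'])
    d=r.inv().apply(np.array([x,y,z])-o['ee_pos']);a=-(yaw-o['eef_rot'][2]);a=(a+np.pi)%(2*np.pi)-np.pi
    print('t',round(o['time_s'],2),'togo',d.round(4),'turn',round(a,3),'pos',o['ee_pos'].round(4),'rpy',o['eef_rot'].round(3),'F',o['force'].round(1),'M',o['moment'].round(2),'w',round(o['grip_width'],4),'q6',o['qpos'][5].round(2))
E
python3 -m handwheel '[[[-0.022,0.041,0,0],[-0.022,0.041,0,0],[-0.022,0.041,0,0],[-0.022,0.041,0,0],[-0.022,0.041,0,0],[-0.022,0.041,0,0],[-0.022,0.041,0,0],[-0.022,0.041,0,0],[-0.022,0.041,0,0],[-0.022,0.041,0,0]]]' 0.094 40
python3 -c "
from h import *
togo(.5211,.1521,.15,1.030)"
```

```text
time_s: 1.1
ee_pos: [0.5018, 0.1698, 0.2217]
eef_rot: [-3.139, 0.004, 1.252]
force: [0.2, 0.6, 0.0]
grip_width: 0.0938
t 1.1 togo [-0.0105  0.0241  0.0716] turn 0.222 pos [0.5018 0.1698 0.2217] rpy [-3.139  0.004  1.252] F [0.2 0.6 0. ] M [-0.    0.02  0.01] w 0.0938 q6 -0.99
```

```bash
python3 -m handwheel '[[[-0.005,0.012,0.02,0],[-0.005,0.012,0.02,0],[0,0,0.02,0.11],[0,0,0.01,0.11],[0,0,0,0],[0,0,0,0]]]'
python3 -c "
from h import *
togo(.5211,.1521,.038,1.030)
snap('side','1',(170,120,160,120),5)"
```

```text
time_s: 1.7
ee_pos: [0.5248, 0.1458, 0.1475]
eef_rot: [-3.139, 0.007, 1.02]
force: [0.5, -0.2, 0.9]
grip_width: 0.094
t 1.7 togo [ 0.0042 -0.0062  0.1095] turn -0.01 pos [0.5248 0.1458 0.1475] rpy [-3.139  0.007  1.02 ] F [ 0.5 -0.2  0.9] M [ 0.01 -0.02  0.02] w 0.094 q6 -0.81
```

View pics/side_1.png

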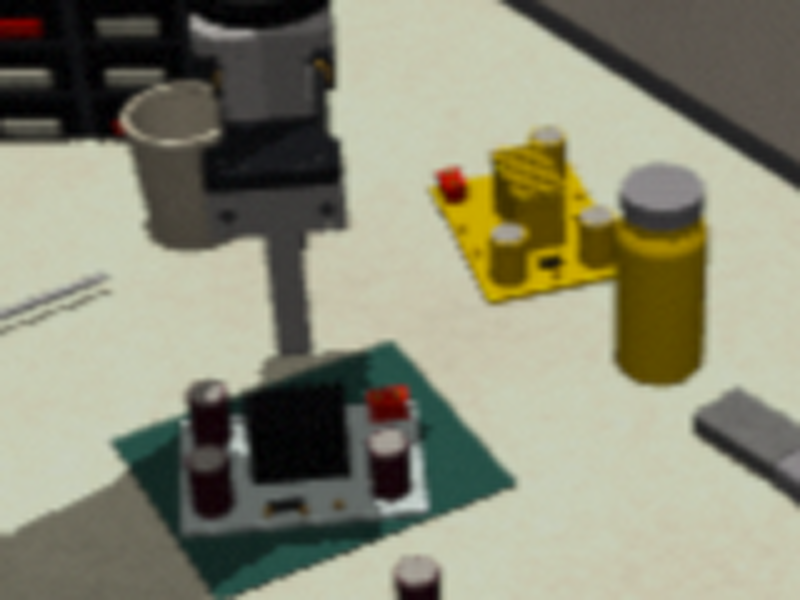

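The gripper is aligned above the board. The board's near corners sit at crop (184,533) and (428,512). I'll cross-check those against the pose from the top camera.

```bash
python3 -c "
from h import *
print(onz('side',np.array([(184,533),(428,512)])/5+[169.6,119.6],.003).round(4))
M=R.from_euler('z',-.5406).as_matrix()[:2,:2]
print([(M@p+[.5211,.1521]).round(4) for p in ([-.07,-.05],[.07,-.05])])
f=onz('side',np.array([(410,361),(486,403),(428,480),(348,436)])/1.4,.02); print('fixture corners',f.round(4))
"
python3 -m handwheel '[[[0.004,-0.006,0.02,-0.01],[0,0,0.025,0],[0,0,0.02,0],[0,0,0.015,0],[0,0,0,0]]]'
python3 -c "
from h import *
togo(.5211,.1521,.037,1.030)"
```

```text
[[0.44   0.1485 0.003 ]
 [0.5583 0.0759 0.003 ]]
[array([0.4353, 0.1453]), array([0.5554, 0.0732])]
fixture corners [[ 0.5435 -0.1119  0.02  ]
 [ 0.5825 -0.268   0.02  ]
 [ 0.4085 -0.3201  0.02  ]
 [ 0.3595 -0.1777  0.02  ]]
time_s: 2.25
ee_pos: [0.5232, 0.1537, 0.0697]
eef_rot: [3.139, 0.001, 1.044]
force: [-0.3, -0.7, 0.1]
grip_width: 0.0944
t 2.25 togo [-0.0024 -0.0011  0.0327] turn 0.014 pos [0.5232 0.1537 0.0697] rpy [3.139e+00 1.000e-03 1.044e+00] F [-0.3 -0.7  0.1] M [ 0.04  0.02 -0.  ] w 0.0944 q6 -0.82
```

```bash
python3 -m handwheel '[[[0,0,0.018,0.01],[0,0,0.014,0],[0,0,0,0]]]'
python3 -m handwheel '[[[0,0,0,0],[0,0,0,0],[0,0,0,0],[0,0,0,0],[0,0,0,0],[0,0,0,0],[0,0,0,0]]]' 0.02 50
python3 -c "
from h import *
togo(.523,.1537,.1,1.030)"
```

```text
time_s: 2.55
ee_pos: [0.525, 0.1543, 0.0401]
eef_rot: [3.135, -0.002, 1.039]
force: [-0.3, 0.4, 1.8]
grip_width: 0.0939
time_s: 3.25
ee_pos: [0.5265, 0.1547, 0.0437]
eef_rot: [3.132, -0.005, 1.04]
force: [-0.8, -0.4, -0.5]
grip_width: 0.0414
t 3.25 togo [-0.0024 -0.002  -0.0563] turn 0.01 pos [0.5265 0.1547 0.0437] rpy [ 3.132 -0.005  1.04 ] F [-0.8 -0.4 -0.5] M [-0.05  0.05  0.  ] w 0.0414 q6 -0.82
```

```bash
python3 -m handwheel '[[[0,-0.001,0.006,0],[0,0,0.001,0],[0,0,0.0005,0],[0,0,0.0005,0]]]'
python3 -c "
from h import *
togo(.523,.1537,.1,1.030)"
```

```text
time_s: 3.65
ee_pos: [0.5264, 0.1552, 0.0377]
eef_rot: [3.13, -0.005, 1.041]
force: [-4.6, -1.2, 13.1]
grip_width: 0.0335
t 3.65 togo [-0.0027 -0.0014 -0.0623] turn 0.011 pos [0.5264 0.1552 0.0377] rpy [ 3.13  -0.005  1.041] F [-4.6 -1.2 13.1] M [-0.7   1.19 -0.06] w 0.0335 q6 -0.82
```

```bash
python3 -m handwheel '[[[0,0,-0.015,0],[0,0,-0.025,0],[0,0,-0.03,0],[0,0,-0.02,0],[0,0,0,0],[0,0,0,0]]]'
python3 -c "
from h import *
togo(.486,-.191,.12,1.885)
snap('side','2',(150,100,160,120),5)
import cv2;im=cv2.imread('pics/side_0_raw.png')[240:350,235:360];cv2.imwrite('pics/c2.png',cv2.resize(im,None,fx=5,fy=5,interpolation=2))"
```

```text
time_s: 4.25
ee_pos: [0.5228, 0.1552, 0.1252]
eef_rot: [3.136, 0.0, 1.041]
force: [-0.5, 0.1, -4.0]
grip_width: 0.0337
t 4.25 togo [-0.3173  0.1431  0.006 ] turn -0.844 pos [0.5228 0.1552 0.1252] rpy [3.136 0.    1.041] F [-0.5  0.1 -4. ] M [ 0.   -0.02  0.03] w 0.0337 q6 -0.82
```

View pics/side_2.png

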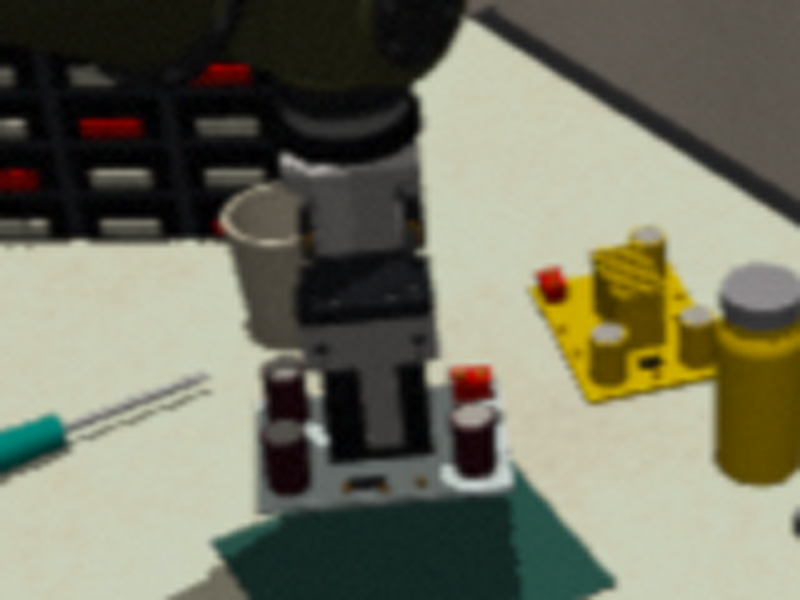

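View pics/c2.png

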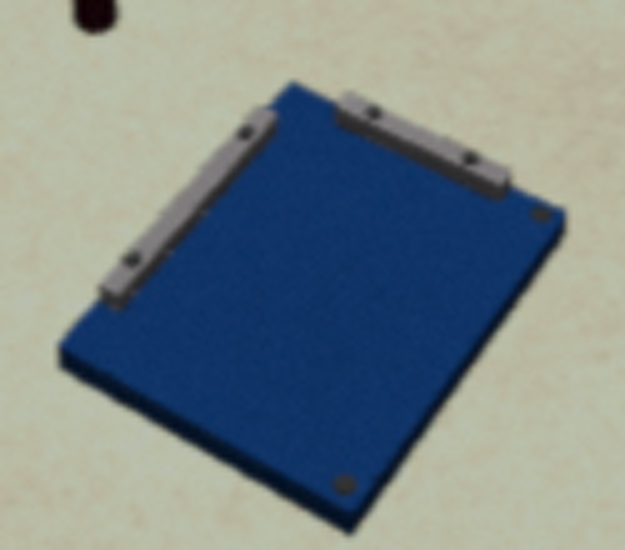

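The board is lifted and held level, with its lower near corners at crop (258,512) and (513,490). In the fixture crop, the bed corners are at (293,83), (566,212), (352,513) and (60,348).

```bash
python3 -c "
from h import *
x,tf=fit('side',np.array([(293,83),(566,212),(352,513),(60,348)])/5+[234.6,239.6],[(100,80),(100,-80),(-100,-80),(-100,80)],.02)
M=R.from_euler('z',tf).as_matrix()[:2,:2];print('goal',x+M@[.015,.015])
b,tb=fit('side',np.array([(258,512),(513,490)])/5+[149.6,99.6],[(-70,-50),(70,-50)],.0905)
"
```

```text
res mm [[-0.2, -2.2], [-1.6, 1.6], [0.3, 2.3], [1.5, -1.7]] th 0.3174 t [ 0.478 -0.213]
goal [ 0.48760758 -0.19401879]
res mm [[0.6, -0.4], [-0.6, 0.4]] th -0.5441 t [0.5235 0.159 ]
```

```bash
python3 -m handwheel '[[[-0.015,0.007,0,0],[-0.03,0.013,0,0],[-0.035,0.015,0,0],[-0.035,0.015,0,0],[-0.035,0.015,0,0],[-0.035,0.015,0,0],[-0.035,0.015,0,0],[-0.035,0.015,0,0],[-0.03,0.013,0,0],[-0.015,0.007,0,0]]]'
python3 -m handwheel '[[[0,0,0,-0.1],[0,0,0,-0.14],[0,0,0,-0.14],[0,0,0,-0.14],[0,0,0,-0.14],[0,0,0,-0.1],[0,0,0,0]]]'
python3 -c "
from h import *
togo(.479,-.2077,.075,1.887)"
```

```text
time_s: 5.3
ee_pos: [0.4737, -0.1858, 0.1136]
eef_rot: [-3.131, 0.008, 1.044]
force: [0.6, -0.5, -3.1]
grip_width: 0.0334
time_s: 6.0
ee_pos: [0.4656, -0.1922, 0.1047]
eef_rot: [-3.118, -0.01, 1.826]
force: [-0.2, -0.0, -3.1]
grip_width: 0.0339
t 6.0 togo [-0.0187  0.0097  0.0293] turn -0.061 pos [ 0.4656 -0.1922  0.1047] rpy [-3.118 -0.01   1.826] F [-0.2 -0.  -3.1] M [ 0.07 -0.04 -0.03] w 0.0339 q6 -2.28
```

```bash
python3 -m handwheel '[[[-0.01,0.005,0.01,-0.03],[-0.009,0.005,0.01,-0.03],[0,0,0.01,0],[0,0,0,0],[0,0,0,0]]]'
python3 -c "
from h import *
togo(.479,-.2077,.055,1.887)
snap('side','3',(225,170,160,120),5)"
```

```text
time_s: 6.5
ee_pos: [0.4766, -0.2088, 0.0701]
eef_rot: [-3.115, -0.015, 1.873]
force: [0.1, -0.9, -1.6]
grip_width: 0.0334
t 6.5 togo [0.0001 0.003  0.015 ] turn -0.014 pos [ 0.4766 -0.2088  0.0701] rpy [-3.115 -0.015  1.873] F [ 0.1 -0.9 -1.6] M [ 0.04 -0.03 -0.01] w 0.0334 q6 -2.35
```

View pics/side_3.png

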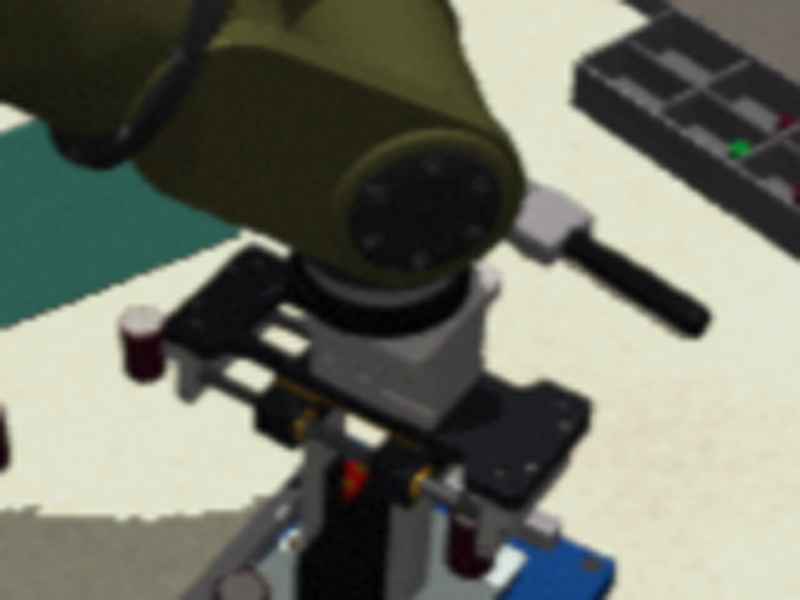

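```bash
python3 -m handwheel '[[[0,0.003,0.008,-0.014],[0,0,0.003,0],[0,0,0.001,0],[0,0,0.001,0]]]'
python3 -c "
from h import *
togo(.479,-.2077,.055,1.887)"
```

```text
time_s: 6.95
ee_pos: [0.4795, -0.2073, 0.0571]
eef_rot: [-3.116, -0.014, 1.887]
force: [-1.7, 0.4, 4.1]
grip_width: 0.0337
t 6.95 togo [-0.0002 -0.0006  0.0021] turn 0.0 pos [ 0.4795 -0.2073  0.0571] rpy [-3.116 -0.014  1.887] F [-1.7  0.4  4.1] M [-0.04 -0.14 -0.04] w 0.0337 q6 -2.36
```

Touching the bed. I'll press gently so the contact levels the board.

```bash
python3 -m handwheel '[[[0,0,0.002,0],[0,0,0.002,0],[0,0,0.002,0]]]'
python3 -c "
from h import *
togo(.479,-.2077,.055,1.887)"
python3 -m handwheel '[[[0,0,0.002,0],[0,0,0.002,0],[0,0,0.002,0]]]'
python3 -c "
from h import *
togo(.479,-.2077,.055,1.887)"
```

```text
time_s: 7.25
ee_pos: [0.4817, -0.2085, 0.0547]
eef_rot: [-3.121, -0.008, 1.887]
force: [-4.7, 3.0, 22.4]
grip_width: 0.0336
t 7.25 togo [ 0.0016 -0.0023 -0.0003] turn 0.0 pos [ 0.4817 -0.2085  0.0547] rpy [-3.121 -0.008  1.887] F [-4.7  3.  22.4] M [-0.16  0.57 -0.11] w 0.0336 q6 -2.36
time_s: 7.55
ee_pos: [0.4845, -0.21, 0.0545]
eef_rot: [-3.128, -0.001, 1.888]
force: [-5.6, 2.8, 20.8]
grip_width: 0.0344
t 7.55 togo [ 0.0039 -0.0045 -0.0004] turn 0.001 pos [ 0.4845 -0.21    0.0545] rpy [-3.128e+00 -1.000e-03  1.888e+00] F [-5.6  2.8 20.8] M [ 0.55  1.39 -0.07] w 0.0344 q6 -2.36
```

```bash
python3 -m handwheel '[[[0.003,0,0.001,0],[0.003,0,0.001,0],[0.002,0,0.001,0],[0.002,0,0.001,0]]]'
cat >> h.py <<'E'
def ft():
    o=ctrl.get_obs();r=R.from_euler('xyz',o['eef_rot']);togo(.487,-.1925,.0547,1.887)
    print('F tool',r.inv().apply(o['force']).round(1))
E
python3 -c "
from h import *
ft()"
```

```text
time_s: 7.95
ee_pos: [0.4838, -0.2025, 0.0547]
eef_rot: [-3.133, 0.006, 1.888]
force: [0.3, -2.3, 8.8]
grip_width: 0.0336
t 7.95 togo [ 0.0085  0.0061 -0.0001] turn 0.001 pos [ 0.4838 -0.2025  0.0547] rpy [-3.133  0.006  1.888] F [ 0.3 -2.3  8.8] M [-0.13  0.62  0.09] w 0.0336 q6 -2.34
F tool [-2.4 -0.5 -8.8]
```

```bash
python3 -m handwheel '[[[0.002,0,0.001,0],[0.002,0,0.001,0],[0.0015,0,0.001,0]]]'; python3 -c "
from h import *
ft()"; python3 -m handwheel '[[[0.0015,0,0.001,0],[0.0015,0,0.001,0]]]'; python3 -c "
from h import *
ft()"
```

```text
time_s: 8.25
ee_pos: [0.4841, -0.1989, 0.0549]
eef_rot: [-3.137, 0.012, 1.888]
force: [-0.7, -2.5, 10.1]
grip_width: 0.0335
t 8.25 togo [0.0052 0.0048 0.0001] turn 0.001 pos [ 0.4841 -0.1989  0.0549] rpy [-3.137  0.012  1.888] F [-0.7 -2.5 10.1] M [-0.04  0.68  0.1 ] w 0.0335 q6 -2.33
F tool [ -2.2  -1.5 -10.1]
time_s: 8.45
ee_pos: [0.4845, -0.1972, 0.055]
eef_rot: [-3.14, 0.016, 1.888]
force: [-0.8, -2.5, 10.0]
grip_width: 0.0335
t 8.45 togo [0.0037 0.0039 0.0002] turn 0.001 pos [ 0.4845 -0.1972  0.055 ] rpy [-3.14   0.016  1.888] F [-0.8 -2.5 10. ] M [-0.04  0.6   0.05] w 0.0335 q6 -2.33
F tool [-2.3 -1.6 -9.9]
```

```bash
python3 -c "
from h import *
E=lambda a:R.from_euler('xyz',a)
n=E([3.13,-.005,1.041]).inv().apply([0,0,1]) # board normal in tool
for a in ([-3.116,-.014,1.887],[-3.128,-.001,1.888],[-3.14,.016,1.888]):
    v=E(a).apply(n); print('board normal world',v.round(4),'fixture',E([0,0,.316]).inv().apply(v).round(4))
snap('side','4',(225,170,160,140),5);ft()"
```

```text
board normal world [0.0381 0.003  0.9993] fixture [ 0.0372 -0.009   0.9993]
board normal world [0.0227 0.0117 0.9997] fixture [0.0252 0.004  0.9997]
board normal world [0.006  0.0241 0.9997] fixture [0.0132 0.021  0.9997]
t 8.5 togo [0.0036 0.0038 0.0003] turn 0.001 pos [ 0.4845 -0.1971  0.055 ] rpy [-3.14   0.016  1.888] F [ 0.3 -1.1  9.9] M [0.01 0.61 0.1 ] w 0.0336 q6 -2.33
F tool [-1.3 -0.1 -9.9]
```

View pics/side_4.png

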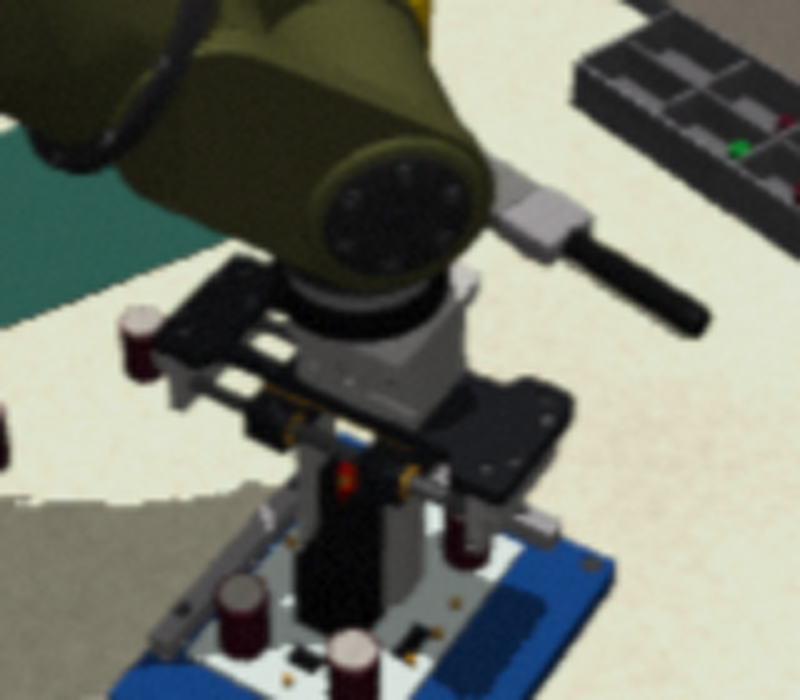

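```bash
python3 -m handwheel '[[[0.0015,0,0.0004,0],[0.0015,0,0.0004,0]]]'; python3 -c "
from h import *
ft()"; python3 -m handwheel '[[[0.0015,0,0.0004,0],[0.0015,0,0.0004,0]]]'; python3 -c "
from h import *
ft()"
```

```text
time_s: 8.7
ee_pos: [0.4841, -0.1948, 0.0552]
eef_rot: [-3.141, 0.018, 1.888]
force: [0.6, -0.8, 4.6]
grip_width: 0.0335
t 8.7 togo [0.0013 0.0034 0.0005] turn 0.001 pos [ 0.4841 -0.1948  0.0552] rpy [-3.141  0.018  1.888] F [ 0.6 -0.8  4.6] M [-0.11  0.43  0.09] w 0.0335 q6 -2.32
F tool [-1.1  0.3 -4.6]
time_s: 8.9
ee_pos: [0.484, -0.1932, 0.0554]
eef_rot: [3.141, 0.022, 1.888]
force: [0.4, -13.5, 4.3]
grip_width: 0.0337
t 8.9 togo [-0.0003  0.0031  0.0007] turn 0.001 pos [ 0.484  -0.1932  0.0554] rpy [3.141 0.022 1.888] F [  0.4 -13.5   4.3] M [-2.65  0.27 -0.17] w 0.0337 q6 -2.32
F tool [-13.1  -3.9  -4. ]
```

```bash
python3 -m handwheel '[[[-0.004,0,-0.003,0],[0,0,-0.005,0],[0,0,-0.001,0],[0,0,-0.001,0],[0,0,-0.001,0],[0,0,-0.001,0],[0,0,-0.001,0],[0,0,-0.001,0]]]'; python3 -c "
from h import *
ft()"
```

```text
time_s: 9.7
ee_pos: [0.4839, -0.1956, 0.0685]
eef_rot: [-3.14, 0.018, 1.888]
force: [-0.3, -0.7, -3.6]
grip_width: 0.0338
t 9.7 togo [0.0022 0.004  0.0138] turn 0.001 pos [ 0.4839 -0.1956  0.0685] rpy [-3.14   0.018  1.888] F [-0.3 -0.7 -3.6] M [0.06 0.03 0.02] w 0.0338 q6 -2.33
F tool [-0.5 -0.5  3.6]
```

```bash
python3 -m handwheel '[[[0,0,0,0],[0,0,0,0],[0,0,0,0],[0,0,0,0],[0,0,0,0],[0,0,0,0],[0,0,0,0],[0,0,0,0],[0,0,0,0],[0,0,0,0]]]'; python3 -m handwheel '[[[0,0,0,0],[0,0,0,0],[0,0,0,0],[0,0,0,0],[0,0,0,0],[0,0,0,0],[0,0,0,0],[0,0,0,0],[0,0,0,0],[0,0,0,0]]]'; python3 -c "
from h import *
ft()"
```

```text
time_s: 10.7
ee_pos: [0.4838, -0.1956, 0.0685]
eef_rot: [-3.14, 0.018, 1.888]
force: [-0.1, 0.6, -2.9]
grip_width: 0.0338
time_s: 11.7
ee_pos: [0.4838, -0.1956, 0.0685]
eef_rot: [-3.14, 0.018, 1.888]
force: [0.3, 0.0, -2.9]
grip_width: 0.0337
t 11.7 togo [0.0022 0.004  0.0138] turn 0.001 pos [ 0.4838 -0.1956  0.0685] rpy [-3.14   0.018  1.888] F [ 0.3  0.  -2.9] M [ 0.09 -0.02  0.03] w 0.0337 q6 -2.33
F tool [-0.   0.3  2.9]
```

```bash
python3 -m handwheel '[[[0,0,-0.001,0],[0,0,0.001,0],[0,0,-0.001,0],[0,0,0.001,0],[0,0,-0.001,0],[0,0,0.001,0],[0,0,-0.001,0],[0,0,0.001,0],[0,0,-0.001,0],[0,0,0.001,0]]]'; python3 -c "
from h import *
ft()"
```

```text
time_s: 12.7
ee_pos: [0.4839, -0.1956, 0.0687]
eef_rot: [-3.14, 0.018, 1.888]
force: [0.1, 1.2, -2.6]
grip_width: 0.0335
t 12.7 togo [0.0022 0.0039 0.0139] turn 0.001 pos [ 0.4839 -0.1956  0.0687] rpy [-3.14   0.018  1.888] F [ 0.1  1.2 -2.6] M [0.06 0.02 0.04] w 0.0335 q6 -2.33
F tool [1.2 0.5 2.6]
```

```bash
python3 -m handwheel '[[[0,0,-0.02,0],[0,0,-0.02,0],[0,0,0,0]]]';  python3 -m handwheel '[[[0,0,0,0.05],[0,0,0,0.05],[0,0,0,0.05],[0,0,0,0.05],[0,0,0,0.05],[0,0,0,0.05],[0,0,0,0.05],[0,0,0,0.05],[0,0,0,0],[0,0,0,0]]]'; python3 -m handwheel '[[[0,0,0,-0.14],[0,0,0,-0.14],[0,0,0,-0.12],[0,0,0,0],[0,0,0,0]]]'; python3 -c "
from h import *
ft()"
```

```text
time_s: 13.0
ee_pos: [0.4833, -0.1947, 0.1089]
eef_rot: [-3.139, 0.017, 1.888]
force: [-0.1, 0.4, -3.2]
grip_width: 0.0335
time_s: 14.0
ee_pos: [0.4809, -0.1937, 0.0996]
eef_rot: [-3.139, 0.014, 1.474]
force: [-0.1, 0.4, -3.2]
grip_width: 0.0336
time_s: 14.5
ee_pos: [0.4803, -0.1935, 0.0976]
eef_rot: [-3.132, 0.011, 1.89]
force: [0.1, 0.6, -1.8]
grip_width: 0.0341
t 14.5 togo [-0.0007  0.007   0.0429] turn 0.003 pos [ 0.4803 -0.1935  0.0976] rpy [-3.132  0.011  1.89 ] F [ 0.1  0.6 -1.8] M [ 0.08 -0.03  0.02] w 0.0341 q6 -2.33
F tool [0.5 0.3 1.7]
```

```bash
for i in 1 2; do python3 -m handwheel '[[[0,0,-0.001,0.05],[0,0,-0.001,0.05],[0,0,-0.001,0.05],[0,0,-0.001,0.05],[0,0,-0.001,0.05],[0,0,-0.001,0.05],[0,0,-0.001,0.05],[0,0,-0.001,0.05]]]'; python3 -m handwheel '[[[0,0,0,-0.05],[0,0,0,-0.05],[0,0,0,-0.05],[0,0,0,-0.05],[0,0,0,-0.05],[0,0,0,-0.05],[0,0,0,-0.05],[0,0,0,-0.05],[0,0,0,0]]]' ; done; python3 -c "
from h import *
ft()"
```

```text
time_s: 15.3
ee_pos: [0.4801, -0.1932, 0.1047]
eef_rot: [-3.137, 0.013, 1.451]
force: [-0.1, 0.5, -3.6]
grip_width: 0.0336
time_s: 16.2
ee_pos: [0.4799, -0.1932, 0.1039]
eef_rot: [-3.132, 0.011, 1.837]
force: [-0.1, -0.9, -2.2]
grip_width: 0.034
time_s: 17.0
ee_pos: [0.4798, -0.193, 0.1114]
eef_rot: [-3.137, 0.013, 1.393]
force: [-0.9, 0.3, -2.6]
grip_width: 0.0342
time_s: 17.9
ee_pos: [0.4797, -0.1929, 0.1109]
eef_rot: [-3.133, 0.011, 1.774]
force: [0.4, -0.6, -2.3]
grip_width: 0.0337
t 17.9 togo [-0.0005  0.0078  0.0561] turn -0.113 pos [ 0.4797 -0.1929  0.1109] rpy [-3.133  0.011  1.774] F [ 0.4 -0.6 -2.3] M [ 0.    0.01 -0.01] w 0.0337 q6 -2.21
F tool [-0.6  0.3  2.3]
```

```bash
python3 -c "
from h import *
for t,*a in ([0.1,-3.1415,.001,1.243],[1.1,-3.139,.004,1.252],[1.7,-3.139,.007,1.02],[2.25,3.139,.001,1.044],[2.55,3.135,-.002,1.039],[3.25,3.132,-.005,1.04],[3.65,3.13,-.005,1.041],[4.25,3.136,0,1.041],[5.3,-3.131,.008,1.044],[6.0,-3.118,-.010,1.826],[6.5,-3.115,-.015,1.873],[7.55,-3.128,-.001,1.888],[8.45,-3.14,.016,1.888],[8.9,3.141,.022,1.888],[9.7,-3.14,.018,1.888],[13,-3.139,.017,1.888],[14,-3.139,.014,1.474],[14.5,-3.132,.011,1.89],[17.9,-3.133,.011,1.774]):
    print(t,(R.from_euler('xyz',a).apply([0,0,-1e3])).round(1)[:2])
"
```

```text
0.1 [0.4 0.9]
1.1 [3.7 3. ]
1.7 [5.9 4.6]
2.25 [-1.7  2.2]
2.55 [-6.7  1.6]
3.25 [-10.8   0.5]
3.65 [-12.5   1.5]
4.25 [-4.8  2.8]
5.3 [13.2  1.6]
6.0 [25.4 -3.7]
6.5 [29.8 -6.4]
7.55 [13.2  3.3]
8.45 [-3.5 15.7]
8.9 [-7.4 20.7]
9.7 [-4.1 17.6]
13 [-2.8 17. ]
14 [ 3.9 13.7]
14.5 [ 5.7 13.5]
17.9 [ 6.2 12.5]
```

```bash
cat >> h.py <<'E'
def tilt():
    v=R.from_euler('xyz',ctrl.get_obs()['eef_rot']).apply([0,0,-1e3]);print('tool tilt fixture mrad',R.from_euler('z',.316).inv().apply(v).round(1)[:2])
E
python3 -m handwheel '[[[0,0,-0.02,0],[0,0,-0.02,0],[0,0,0,0]]]';python3 -c "
from h import *
tilt()"; python3 -m handwheel '[[[0,0,0,-0.03],[0,0,0,-0.03],[0,0,0,-0.03],[0,0,0,-0.02]]]';python3 -c "
from h import *
tilt()"; python3 -m handwheel '[[[0,0,0.02,0],[0,0,0.02,0],[0,0,0,0]]]'; python3 -c "
from h import *
tilt();ft()"
```

```text
time_s: 18.2
ee_pos: [0.4796, -0.1923, 0.1513]
eef_rot: [-3.131, 0.01, 1.762]
force: [-0.7, -0.3, -3.2]
grip_width: 0.0335
tool tilt fixture mrad [11.3  8.4]
time_s: 18.6
ee_pos: [0.4786, -0.1918, 0.1481]
eef_rot: [-3.128, 0.006, 1.876]
force: [-0.2, 0.6, -3.4]
grip_width: 0.0336
tool tilt fixture mrad [13.7  6.1]
time_s: 18.9
ee_pos: [0.4778, -0.1921, 0.1055]
eef_rot: [-3.127, 0.005, 1.879]
force: [-0.6, 0.1, -3.4]
grip_width: 0.0332
tool tilt fixture mrad [14.6  5.2]
t 18.9 togo [-0.0029  0.0094  0.0507] turn -0.008 pos [ 0.4778 -0.1921  0.1055] rpy [-3.127  0.005  1.879] F [-0.6  0.1 -3.4] M [0.07 0.05 0.02] w 0.0332 q6 -2.32
F tool [ 0.3 -0.5  3.4]
```

```bash
for i in 1 2 3; do python3 -m handwheel '[[[0,0,-0.02,0],[0,0,-0.02,0],[0,0,0,0.02],[0,0,0,-0.02],[0,0,0,0.02],[0,0,0,-0.02],[0,0,0.02,0],[0,0,0.02,0],[0,0,0,0]]]'|sed -n 2,3p;python3 -c "
from h import *
tilt()"; done; python3 -c "
from h import *
ft()"
```

```text
ee_pos: [0.4765, -0.1915, 0.1032]
eef_rot: [-3.123, 0.002, 1.882]
tool tilt fixture mrad [18.2  1.8]
ee_pos: [0.4752, -0.1909, 0.1011]
eef_rot: [-3.12, -0.002, 1.887]
tool tilt fixture mrad [21.8 -1.7]
ee_pos: [0.4739, -0.1903, 0.0989]
eef_rot: [-3.116, -0.005, 1.891]
tool tilt fixture mrad [25.5 -5.2]
t 21.6 togo [-0.0064  0.0129  0.0439] turn 0.004 pos [ 0.4739 -0.1903  0.0989] rpy [-3.116 -0.005  1.891] F [-1.3 -0.9 -2.7] M [0.04 0.01 0.  ] w 0.0336 q6 -2.33
F tool [-0.4 -1.4  2.8]
```

```bash
python3 -m handwheel '[[[-0.0095,0.008,0.01,0],[0,0,0.01,0],[0,0,0.01,0],[0,0,0.006,0],[0,0,0,0]]]'; python3 -c "
from h import *
ft();tilt()"
```

```text
time_s: 22.1
ee_pos: [0.4832, -0.1967, 0.0618]
eef_rot: [-3.116, -0.006, 1.893]
force: [0.3, 0.6, -2.7]
grip_width: 0.0339
t 22.1 togo [0.0028 0.0051 0.007 ] turn 0.006 pos [ 0.4832 -0.1967  0.0618] rpy [-3.116 -0.006  1.893] F [ 0.3  0.6 -2.7] M [ 0.03  0.01 -0.04] w 0.0339 q6 -2.33
F tool [0.4 0.6 2.6]
tool tilt fixture mrad [26.  -5.7]
```

```bash
python3 -m handwheel '[[[0,0,0.005,0.006],[0,0,0.002,0],[0,0,0.001,0]]]'; python3 -c "
from h import *
ft();tilt()"; python3 -m handwheel '[[[0.001,0.002,0.001,0],[0.001,0.001,0.001,0]]]'; python3 -c "
from h import *
ft();tilt()"
```

```text
time_s: 22.4
ee_pos: [0.4839, -0.1971, 0.0551]
eef_rot: [-3.118, -0.003, 1.887]
force: [-1.4, 0.5, 5.4]
grip_width: 0.0335
t 22.4 togo [0.0034 0.0044 0.0003] turn -0.0 pos [ 0.4839 -0.1971  0.0551] rpy [-3.118e+00 -3.000e-03  1.887e+00] F [-1.4  0.5  5.4] M [-0.   -0.17 -0.04] w 0.0335 q6 -2.33
F tool [ 0.9 -1.3 -5.4]
tool tilt fixture mrad [23.4 -3.2]
time_s: 22.6
ee_pos: [0.4871, -0.1948, 0.0543]
eef_rot: [-3.12, -0.001, 1.887]
force: [-2.4, -1.7, 12.9]
grip_width: 0.0335
t 22.6 togo [ 0.0022  0.0006 -0.0004] turn -0.0 pos [ 0.4871 -0.1948  0.0543] rpy [-3.120e+00 -1.000e-03  1.887e+00] F [-2.4 -1.7 12.9] M [-0.25  0.17 -0.04] w 0.0335 q6 -2.32
F tool [ -0.8  -3.  -12.9]
tool tilt fixture mrad [21.1 -0.8]
```

```bash
python3 -m handwheel '[[[0.001,0.001,0,0],[0.001,0.001,0,0]]]'; python3 -c "
from h import *
ft();tilt()"; python3 -m handwheel '[[[0.0005,0.001,0,0]]]'; python3 -c "
from h import *
ft();tilt()"
```

```text
time_s: 22.8
ee_pos: [0.4887, -0.1923, 0.0545]
eef_rot: [-3.121, 0.0, 1.887]
force: [0.5, -8.2, 1.2]
grip_width: 0.0334
t 22.8 togo [ 0.0004 -0.0016 -0.0002] turn -0.0 pos [ 0.4887 -0.1923  0.0545] rpy [-3.121  0.     1.887] F [ 0.5 -8.2  1.2] M [-1.57 -0.15 -0.03] w 0.0334 q6 -2.31
F tool [-7.9 -2.1 -1.1]
tool tilt fixture mrad [20.8  0.1]
time_s: 22.9
ee_pos: [0.4897, -0.192, 0.0545]
eef_rot: [-3.121, 0.001, 1.887]
force: [0.2, -7.6, 0.3]
grip_width: 0.0337
t 22.9 togo [ 0.0003 -0.0027 -0.0001] turn -0.0 pos [ 0.4897 -0.192   0.0545] rpy [-3.121e+00  1.000e-03  1.887e+00] F [ 0.2 -7.6  0.3] M [-1.28 -0.15 -0.08] w 0.0337 q6 -2.31
F tool [-7.3 -2.1 -0.2]
tool tilt fixture mrad [20.7  1.3]
```

```bash
python3 -m handwheel '[[[0.0005,0.001,0.0003,0],[0.0005,0.001,0.0003,0]]]'; python3 -c "
from h import *
ft();tilt()"; python3 -m handwheel '[[[0.0005,0.001,0.0003,0],[0.0005,0.001,0.0003,0]]]'; python3 -c "
from h import *
ft();tilt()"
```

```text
time_s: 23.1
ee_pos: [0.4906, -0.1917, 0.0544]
eef_rot: [-3.118, 0.003, 1.887]
force: [-13.3, -9.8, 11.3]
grip_width: 0.0339
t 23.1 togo [ 0.0003 -0.0037 -0.0002] turn -0.0 pos [ 0.4906 -0.1917  0.0544] rpy [-3.118e+00  3.000e-03  1.887e+00] F [-13.3  -9.8  11.3] M [-1.32  2.2  -0.08] w 0.0339 q6 -2.31
F tool [ -5.2 -16.  -10.9]
tool tilt fixture mrad [23.1  2.8]
time_s: 23.3
ee_pos: [0.4907, -0.1916, 0.0544]
eef_rot: [-3.115, 0.004, 1.886]
force: [-9.8, -7.5, 9.2]
grip_width: 0.0338
t 23.3 togo [ 0.0003 -0.0038 -0.0002] turn -0.001 pos [ 0.4907 -0.1916  0.0544] rpy [-3.115  0.004  1.886] F [-9.8 -7.5  9.2] M [-0.88  1.43 -0.09] w 0.0338 q6 -2.3
F tool [ -4.1 -11.9  -8.9]
tool tilt fixture mrad [27.   3.6]
```

```bash
python3 -m handwheel '[[[0.0009,0.0008,0.0002,0]]]'; python3 -c "
from h import *
ft();tilt();snap('side','5',(225,190,160,120),5);ft();snap('top','5',(300,180,160,120),5);ft()
for i in range(8): imaging.camera('side')
ft();tilt()"
```

```text
time_s: 23.4
ee_pos: [0.4908, -0.1916, 0.0545]
eef_rot: [-3.113, 0.005, 1.886]
force: [-6.4, -11.6, 5.8]
grip_width: 0.0334
t 23.4 togo [ 0.0003 -0.0039 -0.0001] turn -0.001 pos [ 0.4908 -0.1916  0.0545] rpy [-3.113  0.005  1.886] F [ -6.4 -11.6   5.8] M [-1.65  0.95 -0.02] w 0.0334 q6 -2.3
F tool [-9.1 -9.8 -5.4]
tool tilt fixture mrad [28.4  4.8]
t 23.45 togo [ 0.0003 -0.0039 -0.    ] turn -0.001 pos [ 0.4908 -0.1916  0.0545] rpy [-3.113  0.005  1.886] F [ -6.  -10.2   6.6] M [-1.41  1.16  0.02] w 0.0337 q6 -2.3
F tool [-7.8 -9.  -6.3]
t 23.5 togo [ 0.0003 -0.0039 -0.    ] turn -0.001 pos [ 0.4908 -0.1916  0.0546] rpy [-3.113  0.005  1.886] F [ -7.7 -10.1   7.8] M [-1.37  1.13 -0.02] w 0.034 q6 -2.3
F tool [ -7.2 -10.7  -7.5]
t 23.9 togo [ 0.0003 -0.0039 -0.    ] turn -0.001 pos [ 0.4908 -0.1916  0.0546] rpy [-3.113  0.005  1.886] F [-8.  -9.2  8.5] M [-1.43  1.13 -0.05] w 0.0337 q6 -2.3
F tool [ -6.3 -10.7  -8.1]
tool tilt fixture mrad [28.3  4.8]
```

View pics/side_5.png

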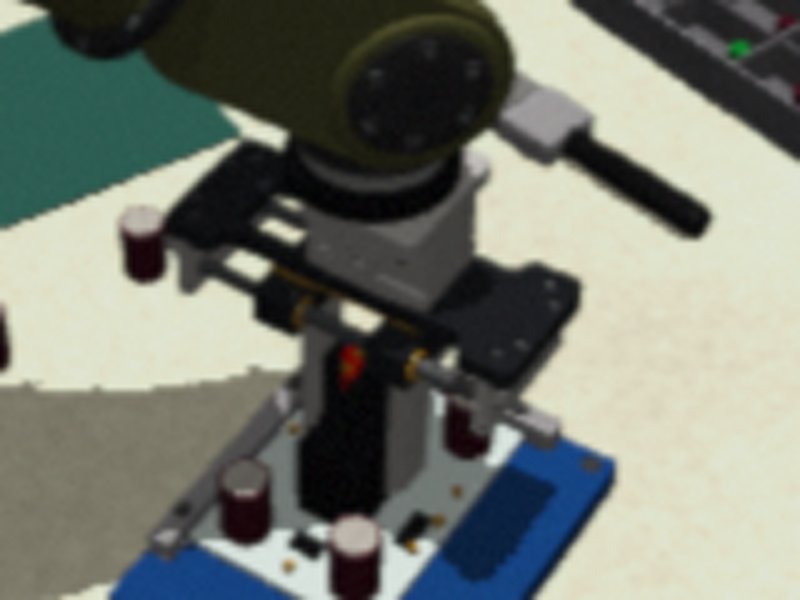

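Both stops are in contact and the forces are steady. The tool has tipped slightly about the fixture's y axis, so I'll press down a little more to be sure the board lies flat.

```bash
python3 -m handwheel '[[[0.0006,0.0006,0.0015,0],[0.0006,0.0006,0.0015,0],[0.0006,0.0006,0.0015,0]]]'; python3 -c "
from h import *
ft();tilt()"; python3 -m handwheel '[[[0.0007,0.0006,0.0015,0],[0.0007,0.0006,0.0015,0]]]'; python3 -c "
from h import *
ft();tilt()"
```

```text
time_s: 24.2
ee_pos: [0.4909, -0.1916, 0.0541]
eef_rot: [-3.111, 0.007, 1.884]
force: [-12.9, -5.1, 24.2]
grip_width: 0.0334
t 24.2 togo [ 0.0004 -0.004  -0.0005] turn -0.003 pos [ 0.4909 -0.1916  0.0541] rpy [-3.111  0.007  1.884] F [-12.9  -5.1  24.2] M [ 0.12  2.5  -0.11] w 0.0334 q6 -2.3
F tool [ -1.  -14.6 -23.8]
tool tilt fixture mrad [31.   6.9]
time_s: 24.4
ee_pos: [0.491, -0.1916, 0.0541]
eef_rot: [-3.109, 0.009, 1.883]
force: [-12.1, -5.8, 23.8]
grip_width: 0.034
t 24.4 togo [ 0.0004 -0.0041 -0.0005] turn -0.004 pos [ 0.491  -0.1916  0.0541] rpy [-3.109  0.009  1.883] F [-12.1  -5.8  23.8] M [ 0.    2.39 -0.17] w 0.034 q6 -2.29
F tool [ -2.  -14.1 -23.4]
tool tilt fixture mrad [32.6  8.9]
```

```bash
python3 -m handwheel '[[[0.001,0.0007,0.0002,0]]]'; python3 -c "
from h import *
ft();tilt()
for i in range(6): imaging.camera('side')
ft();tilt()"
```

```text
time_s: 24.5
ee_pos: [0.491, -0.1914, 0.0545]
eef_rot: [-3.108, 0.01, 1.883]
force: [-3.5, -10.1, 0.5]
grip_width: 0.0335
t 24.5 togo [ 0.0002 -0.0042 -0.    ] turn -0.004 pos [ 0.491  -0.1914  0.0545] rpy [-3.108  0.01   1.883] F [ -3.5 -10.1   0.5] M [-1.8   0.55  0.13] w 0.0335 q6 -2.29
F tool [-8.6 -6.5 -0.2]
tool tilt fixture mrad [33.5 10.2]
t 24.8 togo [ 0.0002 -0.0042 -0.0001] turn -0.004 pos [ 0.491  -0.1914  0.0544] rpy [-3.108  0.01   1.883] F [-8.3 -9.4  9.3] M [-1.23  1.2   0.07] w 0.0336 q6 -2.29
F tool [ -6.5 -11.1  -8.9]
tool tilt fixture mrad [33.7 10.2]
```

```bash
python3 -m handwheel '[[[0.0013,0.0007,0.0003,0]]]'; python3 -c "
from h import *
for i in range(12): imaging.camera('side')
ft();tilt();snap('top','6',(300,170,160,120),5);ft()"
```

```text
time_s: 24.9
ee_pos: [0.491, -0.1913, 0.0546]
eef_rot: [-3.107, 0.012, 1.883]
force: [-6.2, -13.9, 4.4]
grip_width: 0.0336
t 25.5 togo [ 0.0001 -0.0042  0.    ] turn -0.004 pos [ 0.491  -0.1913  0.0546] rpy [-3.107  0.012  1.883] F [ -6.6 -11.1   6.7] M [-1.74  0.96  0.09] w 0.0339 q6 -2.29
F tool [-8.6 -9.9 -6.3]
tool tilt fixture mrad [34.6 12.1]
t 25.55 togo [ 0.0001 -0.0042  0.    ] turn -0.004 pos [ 0.491  -0.1913  0.0546] rpy [-3.107  0.012  1.883] F [ -7.  -12.    7.1] M [-1.73  0.93  0.07] w 0.0338 q6 -2.29
F tool [ -9.4 -10.6  -6.6]
```

View pics/top_6.png

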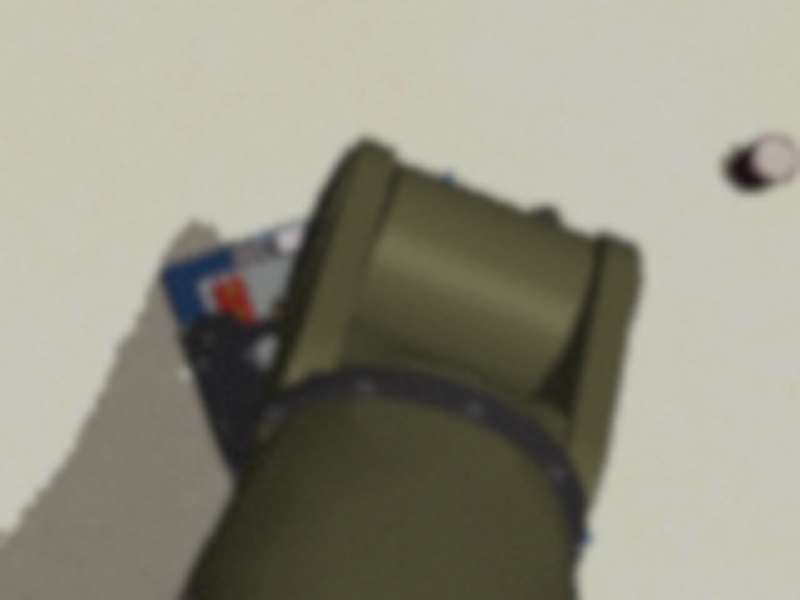

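```bash
python3 -c "
from h import *
ft();print(ctrl.hand_in());ft()"
```

```text
t 25.55 togo [ 0.0001 -0.0042  0.    ] turn -0.004 pos [ 0.491  -0.1913  0.0546] rpy [-3.107  0.012  1.883] F [ -7.  -12.    7.1] M [-1.73  0.93  0.07] w 0.0338 q6 -2.29
F tool [ -9.4 -10.6  -6.6]
the job is handed in; nothing more can be done
None
the job is handed in; nothing more can be done
```

I gripped the board by its heat sink, carried it to the fixture and set it on the bed. I then pushed it into the corner of both stops and handed in at 25.6 s with it still held there.

**Last checks**
- **Push on the stops:** the wrist force read about 9.4 N toward stop_left and 10.6 N toward stop_far, with about 7 N on the bed. It had been steady for 0.6 s. These are wrist readings, not direct contact forces on each stop.
- **Height:** the gripper height agreed with the board lying on the bed to within about 1 mm.
- **Squareness:** the gripper was about 4 mrad off the fixture's axes as measured in the images.
- **Corner:** in the top view the red-terminal corner sits at the fixture corner. The arm hid most of the board, so this was only a rough check.

**What disagreed**
- **First push:** the tool tilted about 0.02 rad while pressing on the bed, so I backed off, lifted and re-levelled before pushing again.
- **Tilt:** at the end the tool itself was tilted about 0.035 rad. Contact moments, gripper height and a 24 N downward press suggest the board pivoted in the pads and lies flat to about 0.015 rad. I could not see its tilt directly.
- **Position along fixture x:** contact with stop_far came about 4 mm further along than the image estimate. That fits a 2–3 mm grip offset plus camera error.

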